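# Register a sawn stone slab on the setting plate

### The arm

A 7-joint arm with a two-finger parallel gripper is mounted at the origin on the work surface. World frame = base frame: x ahead of the robot, y to its left, z up, the work surface at z = 0. Lengths are in m, angles in rad, forces in N, time in s.
With the tool pointing down it reaches from about 0.425 to 0.875 m from the base axis. Payload 8.4 kg.
Tool frame: the origin (TCP) lies midway between the tips of the shut fingers; the grasp point (between the pads) lies env.tcp_to_grasp behind it (env.tcp_to_grasp is the distance from the TCP to the grasp point, in m); z points along the fingers, y is the direction in which the jaws open and shut (so a half turn about z gives the same grasp; the last joint's range is limited). The gripper opens to 87 mm and grips with 3 to 60 N. Pads are 19 mm wide; open, the fingers measure 117 mm over their backs; the gripper's body (75 mm by 190 mm) begins 51 mm behind the grasp point.
Start: joints at [-1.283, 0.333, 0.04, 1.465, -0.013, 1.343, -0.059], TCP at [0.245, 0.602, 0.223] pointing down, gripper open.
Joint ranges: [-2.58, 2.58], [-0.38, 2.09], [-1.3, 1.39], [0.25, 2.4], [-1.5, 4.64], [0.08, 2.09], [-2.65, 2.65]. Speed limits (rad/s): [2.22, 2.22, 2.79, 2.79, 3.14, 3.14, 3.14].

### API

Orientations are given as [roll, pitch, yaw] about the fixed x, y, z axes, in that order (R = Rz(yaw) Ry(pitch) Rx(roll)).
In Python, from rig import env, viewer gives the robot as it stands.
- The arm moves only by the tool apply_moves, never from a script. Its argument "plan" is a list of rows, each an object with "offset": the shift along the tool's x, y, z in units of 2 cm (1.0 is 2 cm), a list of three; "spin": the turn about the tool's z in units of 6 degrees (1.0 is 6 degrees); "gripper": the finger opening in mm, from 0 to 87. In form: [{"offset": [x, y, z], "spin": spin, "gripper": gripper}, ...]. A call has 1 to 5 rows; each row shifts and turns the pose as measured when the row begins, along the tool's axes as they then stand; what a row does not reach is not made up. A row lasts 1/8 s, in which the tool goes at most 62.5 mm and 10.7 degrees, less where a joint would pass 70% of its speed; a pose out of reach is approached as far as the arm can. A call with a number of a shift or a turn outside -1 to 1 is refused whole. A call with a gripper value outside its range is refused whole. The fingers move at their own pace and stop on an object; the grip force is fixed at half the most. Time passes only in rows, so rows that do not move let the fingers close. It gives the time, the measured TCP pose, the force and the opening at its end, in the units of the state.
- env.read_state(): the state, without advancing time (a new reading comes with each control period).
- viewer.grab_frame(name): name is "scene" or "top" or "wrist"; returns a dict with "img" (384x512x3 uint8, red, green, blue), "fx", "fy", "cx", "cy" (pixels), "k1" (the pictures are not rectified: a ray, as slopes to the right and down, at radius r is drawn at 1 + k1 r^2 times it, then the intrinsics apply), "eye" and "rotation" of the camera in the world; the wrist camera has in their place "tool_from_camera" (4x4, takes a point from camera to tool coordinates, whose origin is the TCP and whose axes are the flange's). Camera axes: x right, y up, looking along -z (the intrinsics and any distortion apply to the point x, -y, -z); pixel columns grow to the right and rows downward; lengths in m; the calibration is good to about 2 mm. A picture is of the moment at which its call begins: read the wrist's pose just before it. There is no depth.
- env.finish_job(): hands the job in, once; it reports no verdict.
The state is a dict: "t": time; "joint_positions": joint angles; "joint_velocities": joint speeds; "effort": joint torques, N m; "position": TCP position; "orientation": TCP orientation; "contact_force": force on the tool from outside, world axes, zero at the start; "ft_torque": the same for the moment, N m; "gripper_width": finger opening in m.
Only numpy, scipy, OpenCV 4.12 (cv2) and the standard library are available. Lean on these libraries where they do the work, as an engineer would, in place of code of your own. Each camera call takes 0.05 s, during which the arm holds its last target. There are 200 camera calls.

### The job

On the setting plate lie two sawn stone slabs, an oblong one and a square one, one each side of the stop bar. Slide the oblong slab along the plate, without lifting it, until one long edge is against the long fence and one short end is against the stop bar, on the side of the bar where it already lies. Leave the square slab where it is.

Things in the scene. Friction and masses are not known exactly. Their poses are not given: they have to be found in the camera images.
- oblong_center (a point): centre (half-way up) of the oblong stone slab: 120 mm long (its y axis), 76 mm wide (its x axis), 24 mm thick, about 0.4 to 0.7 kg, lying flat and loose on the setting plate, too wide to grip. Its z axis points up.
- plate: fixed aluminium setting plate, 8 mm thick, 240 mm (x) by 480 mm (y); origin under its centre, on the table. x points away from the robot, square to the fence. Dark steel fence along its far edge, 20 mm wide, as long as the plate; a stop bar 20 mm wide runs 110 mm from the fence's middle towards the robot. Both stand 20 mm above the plate. A brass dop 42 mm tall stands by its near edge.
- stop_corner (a point): point on the plate's upper face at the middle of the fence's inner (robot-side) face. x: square to the fence, away from the robot; y: along the fence, to the robot's left. Fence: x = 0 to 20 mm; stop bar: y = -10 to 10 mm, x = -110 to 0 mm. A fully registered oblong slab has its centre at x = -38 mm, y = 70 or -70 mm, its long edges along y.
- square_center (a point): centre (half-way up) of the square stone slab, 76 x 76 x 24 mm, loose on the plate on the other side of the stop bar; to be left alone.
There are look-alikes about, which are no part of the job. Leave any blue look-alike of the part that bears oblong_center alone. Leave any blue look-alike of the part that bears square_center alone.

How it is judged:
At the end, for the whole second after the job is handed in: The oblong slab lies flat on the plate, on the side of the stop bar where it started, its centre within 10 mm of touching the fence and within 10 mm of touching the stop bar, its long edge parallel to the fence within 10 degrees; the square slab is within 30 mm of where it lay (x of oblong_center in the frame of stop_corner between -0.048 and -0.03 m and z of oblong_center in the frame of stop_corner between 0.006 and 0.018 m and angle between the y axis of oblong_center and the y axis of stop_corner, either way round below 0.175 rad and ((y of oblong_center in the frame of stop_corner between 0.06 and 0.08 m and y of square_center in the frame of stop_corner below 0 m) or (y of oblong_center in the frame of stop_corner between -0.08 and -0.06 m and y of square_center in the frame of stop_corner above 0 m)) and distance of square_center from where it was at the start of the episode below 0.03 m).
It fails at once if the oblong slab is lifted more than 15 mm (height (world z) of oblong_center above 0.035 m).
It fails at once if the square slab is moved more than 30 mm (distance of square_center from where it was at the start of the episode above 0.03 m).
It also fails if it takes over 40 s, if anything falls off the work surface, if the arm or the gripper's body presses on something with over 40 N, if the wrist force passes 120 N, or if a joint passes its speed limit or range.

## Working session

There is one attempt and no reset: what is moved stays moved. The work goes in short steps, Python scripts to look and compute and a tool call to move; the robot and the scene stay as the last step left them, time stands still between calls to the robot, and variables do not carry over. Pictures are saved under pics/ and viewed, about 8 in all and at most 12, crops included, and the job is handed in when it is done.

Besides the shell and the picture viewer there is one more tool, called as name(argument=value, ...), one argument or row to a line, values as JSON. apply_moves: Moves the arm, as the interface text tells. Its arguments: {"type":"object","properties":{"plan":{"type":"array"}},"required":["plan"]}

```bash
mkdir -p pics
cat > h.py <<'E'
import numpy as np, cv2
from rig import env, viewer
def save(f,n): cv2.imwrite(f'pics/{n}.png',cv2.cvtColor(f['img'],cv2.COLOR_RGB2BGR))
def cast(f,px,z):
    px=np.atleast_2d(np.float64(px))
    d=(px-[f['cx'],f['cy']])/[f['fx'],f['fy']]
    u=d.copy()
    for _ in range(20): u=d/(1+f['k1']*(u**2).sum(1,keepdims=True))
    r=np.c_[u[:,0],-u[:,1],-np.ones(len(u))]@np.array(f['rotation']).T
    e=np.array(f['eye']); return e+r*((z-e[2])/r[:,2:])
E
python3 - <<'E'
from h import *
s=env.read_state();print({k:np.round(v,3) for k,v in s.items()},env.tcp_to_grasp)
a=viewer.grab_frame('top');b=viewer.grab_frame('scene')
save(a,'top0');save(b,'scene0')
print(a['eye'],a['rotation'],a['fx'],a['k1'])
import pickle;pickle.dump((a,b),open('f0.pkl','wb'))
E
```

```text
{'t': np.float64(0.0), 'joint_positions': array([-1.283,  0.334,  0.04 ,  1.466, -0.013,  1.343, -0.059]), 'joint_velocities': array([-0.   ,  0.   , -0.001, -0.001,  0.001, -0.   ,  0.002]), 'effort': array([-1.0000e-03, -6.5635e+01,  1.3350e+00, -4.0381e+01, -6.0000e-02,
        4.5000e-02,  0.0000e+00]), 'position': array([0.245, 0.602, 0.222]), 'orientation': array([-3.14 ,  0.   ,  2.755]), 'contact_force': array([ 0.212,  0.249, -0.234]), 'ft_torque': array([ 0.012, -0.014,  0.042]), 'gripper_width': np.float64(0.087)} 0.0187
[ 0.37432684 -0.06124449  1.12803236] [ 0.20623754  0.00349857 -1.57212192] 408.2107116060554 -0.08111426014845843
```

View pics/top0.png

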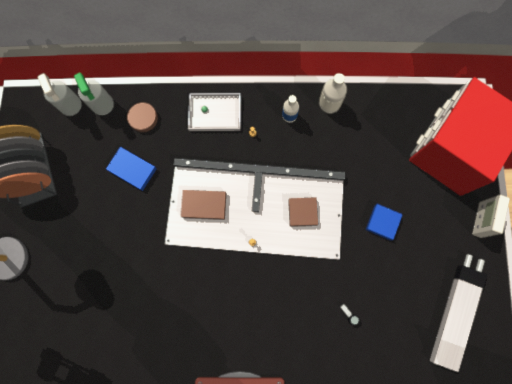

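View pics/scene0.png

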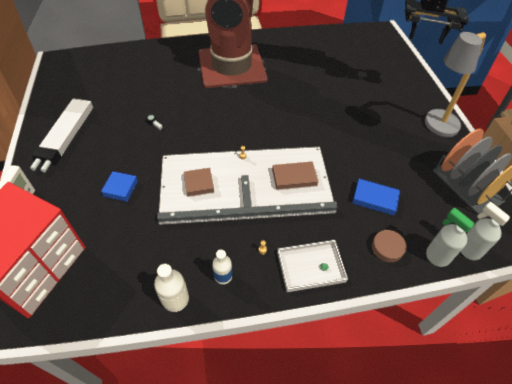

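Top view: the brown oblong slab is at (204,205), left of the stop bar at (258,190). The square slab is at (303,212), and the dop is at (252,242) by the near edge.
Possible mix-ups: blue oblong (131,168), blue square (385,222), brown round block (142,117), brown square (303,212). My choice is the brown oblong at (204,205), on the plate and on the +y side of the bar.

```bash
cat >> h.py <<'E'
from scipy.spatial.transform import Rotation as Ro
_c=cast
def cast(f,px,z):
    return _c({**f,'rotation':Ro.from_euler('xyz',f['rotation']).as_matrix()},px,z)
def brown(f,box):
    h=cv2.cvtColor(f['img'],cv2.COLOR_RGB2HSV); x0,y0,x1,y1=box
    m=np.zeros(h.shape[:2],np.uint8)
    m[y0:y1,x0:x1]=cv2.inRange(h,(0,70,40),(20,255,220))[y0:y1,x0:x1]
    c=max(cv2.findContours(m,0,2)[0],key=cv2.contourArea).reshape(-1,2)
    return c
def rect(f,box,z=.032):
    p=cast(f,brown(f,box),z)[:,:2]
    return cv2.minAreaRect(np.float32(p*1000))
E
python3 - <<'E'
from h import *
import pickle;a,b=pickle.load(open('f0.pkl','rb'))
for n,bx in (('obl',(170,175,245,235)),('sq',(270,185,335,235))): print(n,rect(a,bx))
g=a['img'].astype(int); m=((g.min(2)>120)).astype(np.uint8); m[:155]=0;m[270:]=0;m[:,:160]=0;m[:,350:]=0
c=max(cv2.findContours(m,0,2)[0],key=cv2.contourArea)
R=cv2.minAreaRect(np.float32(cast(a,c.reshape(-1,2),.008)[:,:2]*1000));print('white plate',R, cv2.boxPoints(R))
print('dop base/top',cast(a,[[252,242]],.03))
cr=lambda f,x0,y0,x1,y1:cv2.resize(f['img'][y0:y1,x0:x1],None,fx=4,fy=4,interpolation=2)
save({'img':cr(a,160,150,350,265)},'crop0')
E
```

```text
obl ((571.1998901367188, 98.96066284179688), (119.3236312866211, 75.7094497680664), 87.48846435546875)
sq ((550.3291625976562, -172.75213623046875), (75.77505493164062, 74.29105377197266), 89.8710708618164)
white plate ((553.1744384765625, -41.04298400878906), (481.1593322753906, 219.93016052246094), 85.01704406738281) [[ 422.72836 -271.1619 ]
 [ 641.82733 -290.2649 ]
 [ 683.6205   189.07593]
 [ 464.52155  208.17892]]
dop base/top [[ 0.46786642 -0.03437782  0.03      ]]
```

View pics/crop0.png

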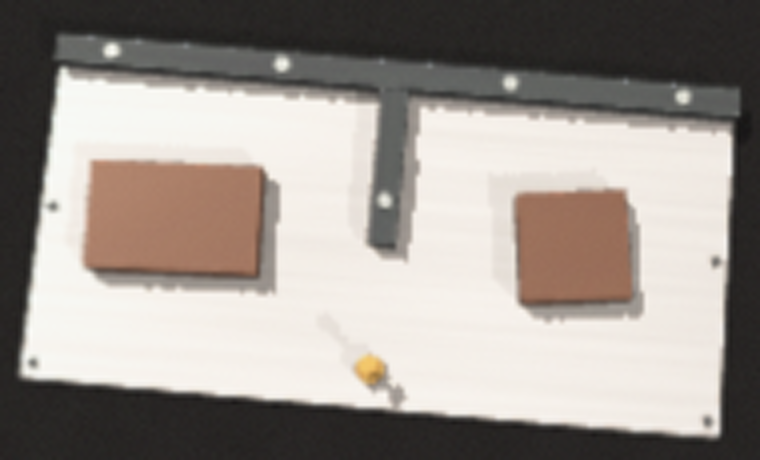

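The slab measures 119 x 76 mm, which confirms the choice. Fence frame: stop_corner ≈ (0.663, -0.051), yaw ≈ -5.0°. The slab centre in it is about (-104, 141) mm, turned 2.5°. 

Plan: push square to the fence with the open fingers on the near long edge, then push on the outer short end towards the bar. First reach: TCP to (0.506, 0.105), yaw 175°.

apply_moves(
  plan=[
    {"offset": [-1, -0.84, 0], "spin": 0, "gripper": 60},
    {"offset": [-1, -0.84, 0], "spin": 0, "gripper": 60},
    {"offset": [-1, -0.84, 0], "spin": 0, "gripper": 60},
    {"offset": [-1, -0.84, 0], "spin": 0, "gripper": 60},
    {"offset": [-1, -0.84, 0], "spin": 0, "gripper": 60},
  ],
)

```text
t: 0.72
position: [0.3057, 0.4829, 0.2191]
orientation: [-3.136, -0.001, 2.759]
contact_force: [0.1, -0.4, 0.1]
gripper_width: 0.0606
```

apply_moves(
  plan=[
    {"offset": [-1, -0.84, 0], "spin": 0, "gripper": 60},
    {"offset": [-1, -0.84, 0], "spin": 0, "gripper": 60},
    {"offset": [-1, -0.84, 0], "spin": 0, "gripper": 60},
    {"offset": [-1, -0.84, 0], "spin": 0, "gripper": 60},
    {"offset": [-1, -0.84, 0], "spin": 0, "gripper": 60},
  ],
)

```text
t: 1.35
position: [0.3694, 0.3608, 0.2189]
orientation: [-3.135, -0.001, 2.758]
contact_force: [-0.7, 0.0, 0.1]
gripper_width: 0.0599
```

apply_moves(
  plan=[
    {"offset": [-1, -0.84, 0], "spin": 0, "gripper": 60},
    {"offset": [-1, -0.84, 0], "spin": 0, "gripper": 60},
    {"offset": [-1, -0.84, 0], "spin": 0, "gripper": 60},
    {"offset": [-1, -0.84, 0], "spin": 0, "gripper": 60},
    {"offset": [-1, -0.84, 0], "spin": 0, "gripper": 60},
  ],
)

```text
t: 1.98
position: [0.4323, 0.2386, 0.2188]
orientation: [-3.135, -0.002, 2.757]
contact_force: [0.3, 0.4, 0.2]
gripper_width: 0.0598
```

apply_moves(
  plan=[
    {"offset": [-1, -0.8, 0], "spin": 0, "gripper": 60},
    {"offset": [-1, -0.8, 0], "spin": 0, "gripper": 60},
    {"offset": [-1, -0.8, 0], "spin": 0, "gripper": 60},
    {"offset": [-1, -0.8, 0], "spin": 0, "gripper": 60},
    {"offset": [-1, -0.8, 0], "spin": 0, "gripper": 60},
  ],
)

```text
t: 2.6
position: [0.4959, 0.1204, 0.2186]
orientation: [-3.135, -0.003, 2.757]
contact_force: [0.4, -1.1, -0.7]
gripper_width: 0.06
```

apply_moves(
  plan=[
    {"offset": [-1, -0.8, 0], "spin": 0, "gripper": 60},
    {"offset": [0, 0, 1], "spin": -0.95, "gripper": 60},
    {"offset": [0, 0, 1], "spin": -0.95, "gripper": 60},
    {"offset": [0, 0, 1], "spin": -0.95, "gripper": 60},
    {"offset": [0, 0, 1], "spin": 0, "gripper": 60},
  ],
)

```text
t: 3.22
position: [0.5092, 0.0921, 0.1376]
orientation: [-3.138, -0.003, 3.06]
contact_force: [-0.5, -0.1, 0.4]
gripper_width: 0.0601
```

apply_moves(
  plan=[
    {"offset": [0, 0, 1], "spin": 0, "gripper": 60},
    {"offset": [0, 0, 0], "spin": 0, "gripper": 60},
  ],
)

```text
t: 3.48
position: [0.5076, 0.0909, 0.1156]
orientation: [-3.137, -0.006, 3.06]
contact_force: [0.4, 0.2, -0.7]
gripper_width: 0.0599
```

apply_moves(
  plan=[
    {"offset": [0.1, 0.35, 1], "spin": 0, "gripper": 60},
    {"offset": [0.1, 0.35, 1], "spin": 0, "gripper": 60},
    {"offset": [0, 0, 1], "spin": 0, "gripper": 60},
    {"offset": [0, 0, 1], "spin": 0, "gripper": 60},
    {"offset": [0, 0, 0.7], "spin": 0, "gripper": 60},
  ],
)

```text
t: 4.1
position: [0.5078, 0.1057, 0.0247]
orientation: [-3.142, 0.001, 3.059]
contact_force: [0.4, -0.8, 0.3]
gripper_width: 0.06
```

```bash
cat >> h.py <<'E'
U=np.array([[.9962,-.0869],[.0869,.9962]]); S=np.array([662.7,-50.6])
def fr(p): return U@(np.array(p)*1000-S)
E
python3 - <<'E'
from h import *
s=env.read_state();print(np.round(s['position'],4),fr(s['position'][:2]),s['orientation'],s['contact_force'])
a=viewer.grab_frame('scene')
save({'img':cv2.resize(a['img'][120:240,140:360],None,fx=3,fy=3)},'c1')
E
```

```text
[0.5078 0.1057 0.0247] [-167.85538062  142.20307447] [-3.14154801e+00  1.34078349e-03  3.05914954e+00] [ 0.40961418 -0.83858404  0.30193563]
```

View pics/c1.png

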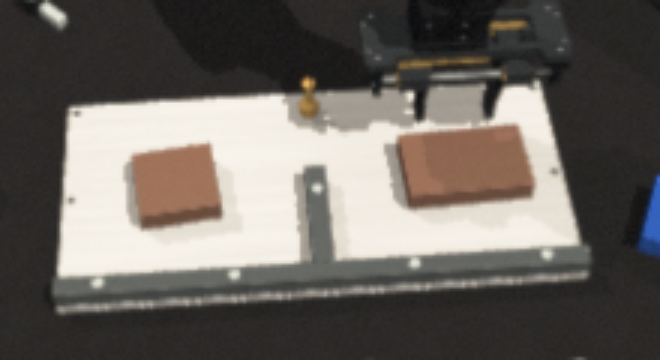

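The crop shows the fingers at (420,100) and (490,100), behind the long near edge of the slab and clear of the dop at (308,100). Now I lower a little and push.

apply_moves(
  plan=[
    {"offset": [0, 0, 0.35], "spin": 0, "gripper": 60},
    {"offset": [-0.6, 0, 0], "spin": 0, "gripper": 60},
    {"offset": [-0.6, 0, 0], "spin": 0, "gripper": 60},
    {"offset": [-0.6, 0, 0], "spin": 0, "gripper": 60},
    {"offset": [-0.6, 0, 0], "spin": 0, "gripper": 60},
  ],
)

```text
t: 4.78
position: [0.5564, 0.1019, 0.0172]
orientation: [-3.142, -0.004, 3.06]
contact_force: [-5.1, 0.3, 1.1]
gripper_width: 0.0602
```

apply_moves(
  plan=[
    {"offset": [-0.4, 0, 0], "spin": 0, "gripper": 60},
    {"offset": [-0.4, 0, 0], "spin": 0, "gripper": 60},
    {"offset": [-0.4, 0, 0], "spin": 0, "gripper": 60},
  ],
)

```text
t: 5.15
position: [0.5807, 0.1, 0.0173]
orientation: [-3.141, -0.008, 3.06]
contact_force: [-7.4, 0.9, 4.7]
gripper_width: 0.0597
```

Run:
```python
from h import *
s=env.read_state();print(s['t'],np.round(s['position'],4),fr(s['position'][:2]),s['orientation'],s['contact_force'])
```

```text
5.15 [0.5807 0.1    0.0173] [-94.8205053  142.87134281] [-3.14146087 -0.00796931  3.06016503] [-7.3555661   0.86589262  4.69478695]
```

apply_moves(
  plan=[
    {"offset": [-0.2, 0, 0], "spin": 0, "gripper": 60},
    {"offset": [-0.15, 0, 0], "spin": 0, "gripper": 60},
  ],
)

```text
t: 5.4
position: [0.5876, 0.0994, 0.0173]
orientation: [-3.141, -0.01, 3.06]
contact_force: [-7.2, 0.6, 5.0]
gripper_width: 0.0599
```

apply_moves(
  plan=[
    {"offset": [-0.15, 0, 0], "spin": 0, "gripper": 60},
  ],
)

```text
t: 5.52
position: [0.5885, 0.0994, 0.0172]
orientation: [-3.141, -0.015, 3.06]
contact_force: [-21.5, 1.5, 17.5]
gripper_width: 0.0601
```

The slab is against the fence (force has risen to 21 N). Next I back off, lift, move round to the outer short end and turn 90°.

apply_moves(
  plan=[
    {"offset": [0.5, 0, 0], "spin": 0, "gripper": 60},
    {"offset": [0.3, 0, -1], "spin": 0, "gripper": 50},
    {"offset": [0, 0, -1], "spin": 1, "gripper": 35},
    {"offset": [0, 0, -1], "spin": 1, "gripper": 35},
    {"offset": [0, 0, -1], "spin": 1, "gripper": 35},
  ],
)

```text
t: 6.15
position: [0.5762, 0.0999, 0.1043]
orientation: [-3.14, -0.008, 2.736]
contact_force: [0.6, 0.2, 0.0]
gripper_width: 0.0364
```

apply_moves(
  plan=[
    {"offset": [0, 0, 0], "spin": 1, "gripper": 35},
    {"offset": [0, 0, 0], "spin": 1, "gripper": 35},
    {"offset": [0, 0, 0], "spin": 1, "gripper": 35},
    {"offset": [0, 0, 0], "spin": 1, "gripper": 35},
    {"offset": [0, 0, 0], "spin": 1, "gripper": 35},
  ],
)

```text
t: 6.78
position: [0.5824, 0.1001, 0.1163]
orientation: [3.129, 0.0, 2.193]
contact_force: [0.1, 0.2, -0.4]
gripper_width: 0.0353
```

apply_moves(
  plan=[
    {"offset": [0, 0, 0], "spin": 1, "gripper": 35},
    {"offset": [0, 0, 0], "spin": 1, "gripper": 35},
    {"offset": [0, 0, 0], "spin": 1, "gripper": 35},
    {"offset": [0, 0, 0], "spin": 1, "gripper": 35},
    {"offset": [0, 0, 0], "spin": 1, "gripper": 35},
  ],
)

```text
t: 7.4
position: [0.5869, 0.1001, 0.1259]
orientation: [3.117, -0.01, 1.651]
contact_force: [-0.1, -0.7, -0.8]
gripper_width: 0.0352
```

Run:
```python
from h import *
s=env.read_state();print(s['t'],np.round(s['position'],4),fr(s['position'][:2]),s['orientation'],s['contact_force'])
R=Ro.from_euler('xyz',s['orientation']).as_matrix()
a=viewer.grab_frame('scene')
save({'img':cv2.resize(a['img'][100:240,140:360],None,fx=3,fy=3)},'c2')
for y in (226,): 
  t=U.T@np.array([-38,y])+S; d=np.r_[t/1000-s['position'][:2],0]; print(t,R.T@d/.02)
```

```text
7.4 [0.5869 0.1001 0.1259] [-88.61645737 143.49248285] [ 3.11661632 -0.0102415   1.65082611] [-0.11102007 -0.74212759 -0.8166168 ]
[644.4838 177.8434] [3.64664868 3.17963204 0.11679218]
```

View pics/c2.png

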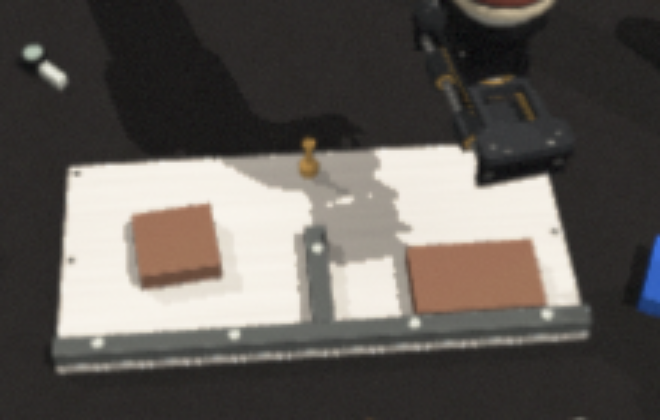

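The slab lies along the fence, with its right end at (545,300). Now to the outer end.

apply_moves(
  plan=[
    {"offset": [0.9, 0.8, 0], "spin": 0, "gripper": 35},
    {"offset": [0.9, 0.8, 0], "spin": 0, "gripper": 35},
    {"offset": [0.9, 0.8, 0], "spin": 0, "gripper": 35},
    {"offset": [0.9, 0.8, 0], "spin": 0.8, "gripper": 35},
    {"offset": [0, 0, 0], "spin": 0.8, "gripper": 35},
  ],
)

```text
t: 8.07
position: [0.6502, 0.1795, 0.1368]
orientation: [3.108, -0.02, 1.482]
contact_force: [-0.1, -0.7, -0.5]
gripper_width: 0.0349
```

Run:
```python
from h import *
s=env.read_state();print(s['t'],np.round(s['position'],4),fr(s['position'][:2]),s['orientation'],s['contact_force'])
R=Ro.from_euler('xyz',s['orientation']).as_matrix()
t=U.T@np.array([-38,226])+S; d=np.r_[t/1000,.018]-s['position']; print(R.T@d/.02)
a=viewer.grab_frame('top')
r=rect(a,(170,160,250,225)); print(r,fr(np.array(r[0])/1000))
```

```text
8.075 [0.6502 0.1795 0.1368] [-32.44754634 228.11925161] [ 3.10828684 -0.02004696  1.48220356] [-0.12287064 -0.71269576 -0.46403162]
[-0.22586517 -0.47497731  5.92557309]
((636.4803466796875, 93.44412994384766), (120.9607162475586, 77.37506866455078), 85.07876586914062) [-38.63745353 141.21827438]
```

The slab is at (-38.6, 141.2) mm and parallel to the fence. Descend at its outer end.

apply_moves(
  plan=[
    {"offset": [0, -0.25, 1], "spin": 0, "gripper": 35},
    {"offset": [0, -0.25, 1], "spin": 0, "gripper": 35},
    {"offset": [0, 0, 1], "spin": 0, "gripper": 35},
    {"offset": [0, 0, 0.8], "spin": 0, "gripper": 35},
  ],
)

```text
t: 8.62
position: [0.6458, 0.1807, 0.0639]
orientation: [3.1, -0.023, 1.486]
contact_force: [0.4, 0.0, 0.8]
gripper_width: 0.0353
```

Run:
```python
from h import *
s=env.read_state();print(s['t'],np.round(s['position'],4),fr(s['position'][:2]),s['orientation'],s['contact_force'])
R=Ro.from_euler('xyz',s['orientation']).as_matrix()
t=U.T@np.array([-38,226])+S; d=np.r_[t/1000,.018]-s['position']; print(R.T@d/.02)
```

```text
8.625 [0.6458 0.1807 0.0639] [-36.93749713 228.93324888] [ 3.10020046 -0.02330586  1.48552897] [0.4037928  0.00970417 0.84183047]
[-0.2004297  -0.14812895  2.28814206]
```

apply_moves(
  plan=[
    {"offset": [-0.1, -0.1, 1], "spin": 0, "gripper": 35},
    {"offset": [-0.1, 0, 0.8], "spin": 0, "gripper": 35},
    {"offset": [0, 0, 0.4], "spin": 0, "gripper": 35},
  ],
)

```text
t: 9.0
position: [0.6453, 0.177, 0.0163]
orientation: [3.101, -0.023, 1.486]
contact_force: [-0.5, -0.2, 0.5]
gripper_width: 0.035
```

Run:
```python
from h import *
s=env.read_state();print(s['t'],np.round(s['position'],4),fr(s['position'][:2]),s['orientation'],s['contact_force'])
R=Ro.from_euler('xyz',s['orientation']).as_matrix()
a=viewer.grab_frame('scene')
save({'img':cv2.resize(a['img'][100:240,180:400],None,fx=3,fy=3)},'c3')
t=U.T@np.array([-38,140])+S; d=np.r_[t/1000,.018]-s['position']; print(R.T@d/.02)
```

```text
9.0 [0.6453 0.177  0.0163] [-37.07226638 225.18562414] [ 3.10070371 -0.02261203  1.48604636] [-0.45588428 -0.23614344  0.49891544]
[-4.2565184  -0.04859454 -0.18105198]
```

View pics/c3.png

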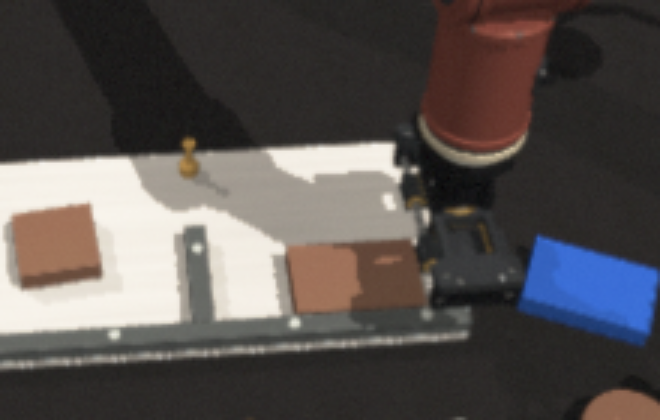

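The gripper is at the outer end of the slab (crop (430,260)), clear of the blue block. Push towards the bar.

apply_moves(
  plan=[
    {"offset": [-0.5, 0, -0.04], "spin": 0, "gripper": 35},
    {"offset": [-0.5, 0, -0.03], "spin": 0, "gripper": 35},
    {"offset": [-0.5, 0, -0.03], "spin": 0, "gripper": 35},
    {"offset": [-0.5, 0, -0.03], "spin": 0, "gripper": 35},
  ],
)

```text
t: 9.55
position: [0.6417, 0.1367, 0.0184]
orientation: [3.1, -0.025, 1.488]
contact_force: [0.2, 1.9, -2.6]
gripper_width: 0.0353
```

apply_moves(
  plan=[
    {"offset": [-0.5, 0, -0.03], "spin": 0, "gripper": 35},
    {"offset": [-0.5, 0, -0.03], "spin": 0, "gripper": 35},
    {"offset": [-0.4, 0, -0.02], "spin": 0, "gripper": 35},
  ],
)

```text
t: 9.93
position: [0.6392, 0.1064, 0.0198]
orientation: [3.1, -0.025, 1.487]
contact_force: [-0.3, 3.3, -2.4]
gripper_width: 0.0351
```

Run:
```python
from h import *
s=env.read_state();print(s['t'],np.round(s['position'],4),fr(s['position'][:2]),s['orientation'],s['contact_force'])
```

```text
9.925 [0.6392 0.1064 0.0198] [-37.0564739  154.34265293] [ 3.10013778 -0.02496646  1.48749379] [-0.25999502  3.2851474  -2.44425867]
```

Roughly 14 mm remain.

apply_moves(
  plan=[
    {"offset": [-0.3, 0, 0], "spin": 0, "gripper": 35},
    {"offset": [-0.2, 0, 0], "spin": 0, "gripper": 35},
  ],
)

```text
t: 10.18
position: [0.6385, 0.0958, 0.0197]
orientation: [3.1, -0.026, 1.487]
contact_force: [-0.2, 4.2, -0.6]
gripper_width: 0.0352
```

apply_moves(
  plan=[
    {"offset": [-0.15, 0, 0], "spin": 0, "gripper": 35},
  ],
)

```text
t: 10.3
position: [0.6385, 0.0944, 0.0198]
orientation: [3.099, -0.028, 1.488]
contact_force: [0.6, 10.2, -1.8]
gripper_width: 0.0348
```

apply_moves(
  plan=[
    {"offset": [-0.15, 0, 0], "spin": 0, "gripper": 35},
  ],
)

```text
t: 10.42
position: [0.6385, 0.0945, 0.0199]
orientation: [3.099, -0.031, 1.49]
contact_force: [0.1, 12.8, -1.1]
gripper_width: 0.035
```

apply_moves(
  plan=[
    {"offset": [0.4, 0, 0], "spin": 0, "gripper": 35},
    {"offset": [0.6, 0, 0], "spin": 0, "gripper": 35},
    {"offset": [0.5, 0, -1], "spin": 0, "gripper": 35},
    {"offset": [0.5, 0, -1], "spin": 0, "gripper": 35},
    {"offset": [1, 0, -1], "spin": 0, "gripper": 35},
  ],
)

```text
t: 11.05
position: [0.6408, 0.1519, 0.0853]
orientation: [3.099, -0.027, 1.487]
contact_force: [0.4, 0.3, -0.1]
gripper_width: 0.0352
```

apply_moves(
  plan=[
    {"offset": [1, 0, -1], "spin": 0, "gripper": 35},
    {"offset": [1, 0, -1], "spin": 0, "gripper": 35},
    {"offset": [1, 0, 0], "spin": 0, "gripper": 35},
    {"offset": [1, 0, 0], "spin": 0, "gripper": 35},
    {"offset": [0, 0, 0], "spin": 0, "gripper": 35},
  ],
)

```text
t: 11.68
position: [0.6472, 0.2375, 0.1356]
orientation: [3.093, -0.03, 1.489]
contact_force: [-0.2, -0.4, 0.1]
gripper_width: 0.035
```

Run:
```python
from h import *
a=viewer.grab_frame('top')
for b in ((190,160,256,225),(270,185,335,235)):
  r=rect(a,b); print(r,fr(np.array(r[0])/1000))
save({'img':cv2.resize(a['img'][140:270,150:350],None,fx=4,fy=4)},'c4')
```

```text
((630.3173217773438, 21.31084442138672), (119.71821594238281, 77.52376556396484), 85.04622650146484) [-38.50867643  68.82352848]
((550.3290405273438, -172.7699432373047), (75.7393569946289, 74.29095458984375), 89.87128448486328) [-101.32738176 -131.47073383]
```

View pics/c4.png

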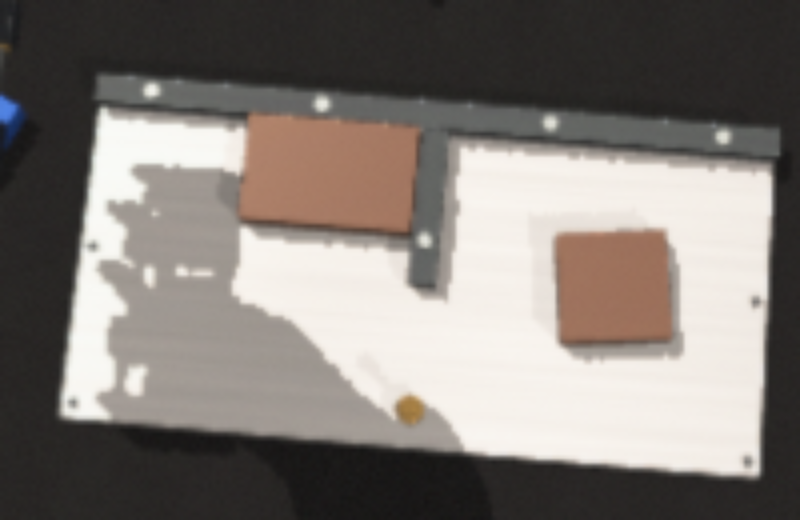

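The slab, centred at (330,172) in the crop, sits against both the fence and the bar. The square slab at (613,287) and the dop have not moved.

```bash
python3 -c "
from rig import env
print(env.finish_job())"
```

```text
the job is handed in; nothing more can be done
None
```

I slid the oblong slab square to the fence with the open fingers on its near long edge, then along the fence to the stop bar by its outer short end. The job was handed in at about 12 s, and no verdict was reported.

- **Oblong slab:** the last top view puts its centre at (-38.5, 68.8) mm in the stop_corner frame, against a target of (-38, 70). Its long edge is parallel to the fence within about 0.1°.
- **Square slab:** it measured within 0.1 mm of where it started.
- **Forces:** contact forces peaked at about 28 N in the readings at the end of each move call (between readings unknown), when the slab met the fence.
- **Tool tilt:** the tool tilted about 2.5° while turning, with no visible effect on the result.
- **Failed checks:** none failed or disagreed.

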